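# Burnish a seam and show the burnisher's tip to the microscope

## Task

Take the burnisher (the tool with the square handle) out of the stand and stroke its tip slowly along the whole seam of the sprung panel, from the end with the copper rivet to the plain end at a few centimetres a second, pressing just enough that the panel gives a few millimetres and never down to its stop. Then show the tip to the inspection microscope to check it for pick-up: hold it still in the air 60 mm straight out from the lens, the tool in line with the optical axis, tip towards the lens, and finish while holding it there. Do not touch the microscope, and leave the other tools and the rest of the bench where they are.

Things in the scene. Friction and masses are not known exactly. Their poses are not given: they have to be found in the camera images.
- burnisher: loose hand tool upright, tip down, in any one of the stand's holes; about 80 g, 135 mm long. Origin at its tip, z axis up the tool to the handle end. Steel shank with ball end, 8 mm diameter; brass ferrule 15 mm wide at 52 to 62 mm; straight pale wooden handle of SQUARE section 18 x 18 mm from 60 to 135 mm, faces square to its x and y. The only tool with a square handle
- burnisher_grip (a point): on the burnisher's axis, in its handle 105 mm from the tip: a good place to grip
- graver: loose hand tool upright in the stand, not for this job; same steel shank, round pale handle with a mushroom head 34 mm wide, 128 mm long overall; origin at its tip
- file: loose hand tool upright in the stand, not for this job; same steel shank, round barrel handle up to 24 mm wide, 139 mm long overall; origin at its tip
- stand: fixed dark wooden block 200 (x) x 70 (y) x 50 mm tall, origin under its centre; three vertical holes 10 mm wide and 45 mm deep on its x axis at -65, 0 and +65 mm, so the tool tips are 5 mm above the table
- work_rest: fixed work rest, wooden base plate 160 (x) x 100 (y) x 12 mm, origin under its centre on the table. A metal panel 140 x 80 x 8 mm rides on springs above it, its top 38 mm above the table when not pressed. The seam is a straight dark line along the x axis in the middle of the panel's top
- panel (a joint): how far the sprung panel is pressed straight down: 0 free (up), 0.012 m bottomed out. It starts to give at about 1 N and gives 1 mm for each further 0.4 N (about 3 N at 5 mm)
- seam_start (a point): end of the seam beside the low copper rivet (13 mm wide, its centre 9 mm further out, it cannot be felt), on the panel's top face; the seam is 108 mm long
- seam_end (a point): the seam's other, plain end, on the panel's top face
- microscope: fixed stand of the inspection microscope: grey base plate 150 (x) x 100 (y) x 12 mm, origin at table height 60 mm from the plate's centre towards the robot; carries the tube
- scope_tube: the microscope's white tube, 40 mm diameter, on its stiff pivot; points up and leans towards the robot side by 0.40 to 0.70 rad from vertical. Origin at the pivot (50 mm above the table), z axis is the optical axis, out through the lens
- lens (a point): centre of the tube's front lens face, 100 mm from the pivot along the optical axis
- focus (a point): the point of focus, in the air 60 mm straight out from the lens face on the optical axis
- bowl: open white ceramic bowl, 100 mm across, 45 mm tall; loose bystander, origin under its centre
- jar: small amber glass jar with dark lid, 52 mm across, 60 mm tall; loose bystander, origin under its centre
- hammer: bench hammer lying down; loose bystander
- sanding_block: cork sanding block 70 x 40 x 25 mm; loose bystander, origin under its centre
- bangle: brass ring lying flat, 68 mm across, 12 mm tall; loose bystander, origin under its centre

How it is judged:
By the outcome, as a careful person would: the job done as asked, in the order asked, and still so for the second after the job is handed in, while the arm keeps its last pose, push and grip.
It also fails if it takes over 51 s, if anything falls off the work surface, if the arm or the gripper's body presses on something with over 40 N, if the wrist force passes 120 N, or if a joint passes its speed limit or range.

## Robot

A 6-joint arm with a two-finger parallel gripper is mounted at the origin on the work surface. World frame = base frame: x ahead of the robot, y to its left, z up, the work surface at z = 0. Lengths are in mm, angles in rad, forces in N, time in s.
With the tool pointing down it reaches from about 275 to 750 mm from the base axis. Payload 10.2 kg.
Tool frame: the origin (TCP) lies between the finger pads, 19 mm behind the fingertips; this is the grasp point; z points along the fingers, y is the line along which they close (so a half turn about z gives the same grasp; the last joint's range is limited). The gripper opens to 85 mm and grips with 20 to 120 N. Pads are 22 mm wide; open, the fingers measure 114 mm over their backs; the gripper's body (76 mm by 85 mm) begins 54 mm behind the grasp point. The pads swing forward as they close: fully open they stand 13 mm farther back than shut.
Start: joints at [1.102, 0.313, 1.498, -0, 1.331, -0.223], TCP at [127.762, 509.223, 249.994] pointing down, gripper open.
Joint ranges: [-2.94, 2.94], [-0.97, 2.17], [0.19, 2.56], [-1.23, 4.37], [0.02, 3.11], [-2.88, 2.88]. Speed limits (rad/s): [2.39, 2.39, 3.01, 3.14, 3.14, 3.14].

## Interface

Orientations are given as a unit quaternion [w, x, y, z].
In Python, from rig import ctrl gives the robot as it stands.
- The arm moves only by the shell command python3 steer.py 'ROWS' [OPENING] [FORCE]. ROWS is 1 to 8 rows, one to a line, with the numbers parted by commas; each row has 6 numbers: dx, dy, dz in units of 50 mm, then a rotation vector rx, ry, rz in units of 0.05 rad; each row is the pose to reach, as a shift and turn from the pose commanded when the command began, along the tool's axes at that moment; what a row does not reach only later rows make up. A row lasts 1/10 s, in which the tool goes at most 50 mm and 0.15 rad, less where a joint would pass 70% of its speed; a pose out of reach is approached as far as the arm can. OPENING is the opening from 0.0 (shut) to 1.0 (fully open), set as the command begins (- or left out keeps the last). The fingers move at their own pace and stop on an object; FORCE is the grip in N (left out, the last holds). Time passes only in rows, so rows that do not move let the fingers close. It prints the time, the measured TCP pose, the force, the opening and the grip force at its end. Input that does not fit is refused with a message, and nothing moves.
- ctrl.sense(): the state, without advancing time (a new reading comes with each control period).
- ctrl.capture(name): name is "side" or "top"; returns the picture (480x640x3 uint8, red, green, blue); there is no depth.
- ctrl.calibration(name): a dict with "fx", "fy", "cx", "cy" (pixels), "position" and "attitude" of the camera in the world. Camera axes: x right, y down, z forward; pixel columns grow to the right and rows downward; lengths in mm; the calibration is good to about 2 mm. A picture is of the moment at which its call begins. calibration takes no time and is no camera call.
- ctrl.finish_job(): hands the job in; it is judged then, once.
The state is a dict: "time_s": time; "joints": joint angles; "dq": joint speeds; "tau": joint torques, N m; "eef_pos": TCP position; "ee_rot": TCP orientation; "force": force on the tool from outside, world axes, zero at the start; "wrist_torque": the same for the moment, N m; "grip_width": opening from 0.0 (shut) to 1.0 (fully open); "grip_force": force on a finger pad.
Only numpy, scipy, OpenCV 4.12 (cv2) and the standard library are available. Lean on these libraries where they do the work, as an engineer would, in place of code of your own. Each camera call takes 0.05 s, during which the arm holds its last target. There are 200 camera calls.

## Working session

There is one attempt and no reset: what is moved stays moved. The work goes in short steps, Python scripts to look and compute and a shell command to move; the robot and the scene stay as the last step left them, time stands still between calls to the robot, and variables do not carry over. Pictures are saved under pics/ and viewed, at most 10 in all, crops included, and the job is handed in when it is done.

```bash
ls; mkdir -p pics
python3 - <<'E'
from rig import ctrl
import cv2
s=ctrl.sense();print(s)
for n in("side","top"):
    print(n,ctrl.calibration(n)); cv2.imwrite(f"pics/{n}0.png",ctrl.capture(n)[:,:,::-1])
E
```

```text
pics
rig.py
steer.py
{'time_s': 0.0, 'joints': array([ 1.10160884e+00,  3.13448173e-01,  1.49844823e+00, -9.78249705e-06,
        1.33097891e+00, -2.23383274e-01]), 'dq': array([ 6.35188802e-05,  1.97169926e-03, -4.19987869e-04, -5.55057389e-04,
        1.11810090e-04,  2.49666461e-03]), 'tau': array([ 6.80563498e-04, -4.12271547e+01, -2.59744996e+01, -1.47225755e-04,
        4.14958471e-03, -1.94673657e-05]), 'eef_pos': array([127.64906778, 509.0049265 , 249.43179617]), 'ee_rot': array([-2.13201275e-04,  1.22591755e-01,  9.92456976e-01, -6.04868910e-04]), 'force': array([-0.19616056, -0.29507958,  0.20237074]), 'wrist_torque': array([ 0.08622741,  0.08345737, -0.05021943]), 'grip_force': 0.0, 'grip_width': 0.9991900783122488}
side {'fx': 484.2607678400151, 'fy': 484.2607678400151, 'cx': 324.9979311070705, 'cy': 235.53076730009417, 'position': array([279.75574635, 654.92224205, 924.31212513]), 'attitude': array([ 0.05680403, -0.1744372 ,  0.91929929, -0.34818642])}
top {'fx': 456.94403283028646, 'fy': 456.94403283028646, 'cx': 330.94629209094165, 'cy': 243.13292741516176, 'position': array([ 450.89324397,  -13.40240776, 1248.47841522]), 'attitude': array([-0.03019058,  0.70753225, -0.70555092,  0.02616374])}
```

View pics/side0.png

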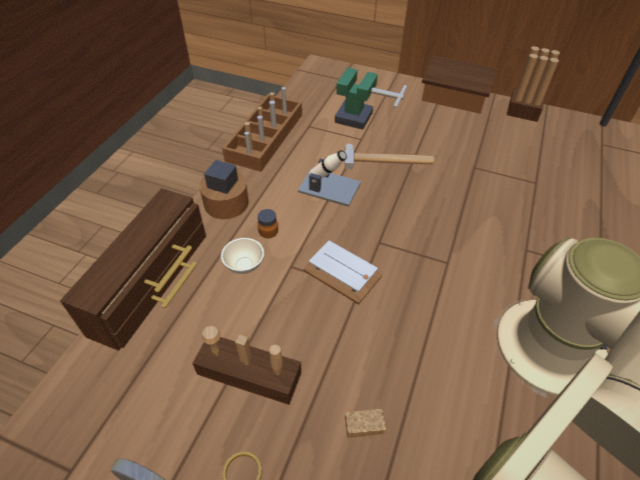

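View pics/top0.png

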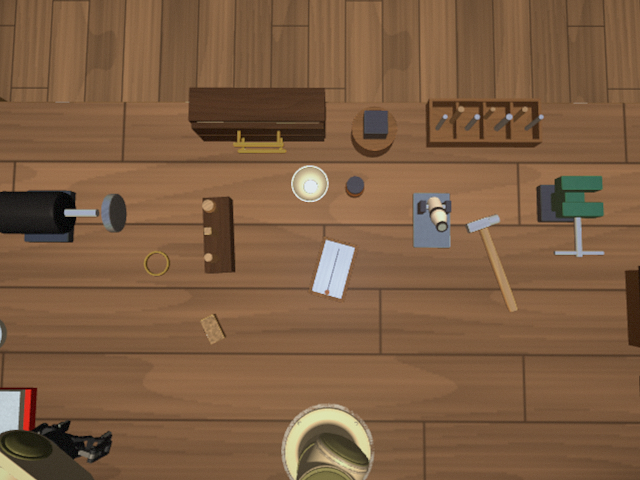

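The side view shows three tools in the stand at (210,335), (243,350) and (276,358), with the panel at (343,266) and the scope at (330,165). In the top view the stand is at (218,235), the panel at (333,270) with its rivet near (327,292), and the scope at (437,215). I'll zoom in next.

Run:
```python
import cv2,numpy as np
t=cv2.imread("pics/top0.png");s=cv2.imread("pics/side0.png")
def c(im,x,y,w,h,f,W,H):
    o=cv2.resize(im[y:y+h,x:x+w],None,fx=f,fy=f,interpolation=cv2.INTER_CUBIC)
    for i in range(0,w,10): cv2.putText(o,str(x+i),(i*f,8),0,.3,(0,255,0),1);cv2.line(o,(i*f,9),(i*f,13),(0,255,0),1)
    for i in range(0,h,10): cv2.putText(o,str(y+i),(0,i*f+3),0,.3,(0,255,255),1)
    r=np.zeros((H,W,3),np.uint8);r[:o.shape[0],:o.shape[1]]=o[:H,:W];return r
a=c(t,195,190,50,90,6,300,600);b=c(t,305,235,60,70,6,400,600)[:420,:360]
d=c(t,405,185,60,70,6,400,600)[:420,:360]
e=np.zeros((600,800,3),np.uint8);e[:540,:300]=a[:540];e[:420,310:670]=b;cv2.imwrite("pics/za.png",e)
e=np.zeros((600,800,3),np.uint8);e[:420,:360]=d
e[:420,370:800]=c(s,295,140,70,70,6,430,420)
cv2.imwrite("pics/zb.png",e)
e=np.zeros((600,800,3),np.uint8);e[:500,:440]=c(s,190,320,110,85,4,440,500)
e[:500,440:800]=c(s,300,235,90,70,4,360,500)
cv2.imwrite("pics/zc.png",e)
```

```text
(no output)
```

View pics/za.png

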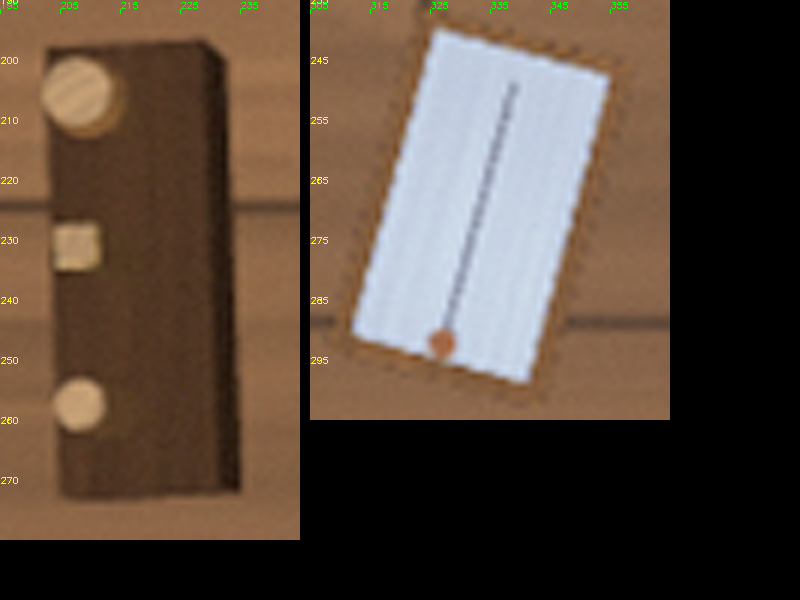

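View pics/zb.png

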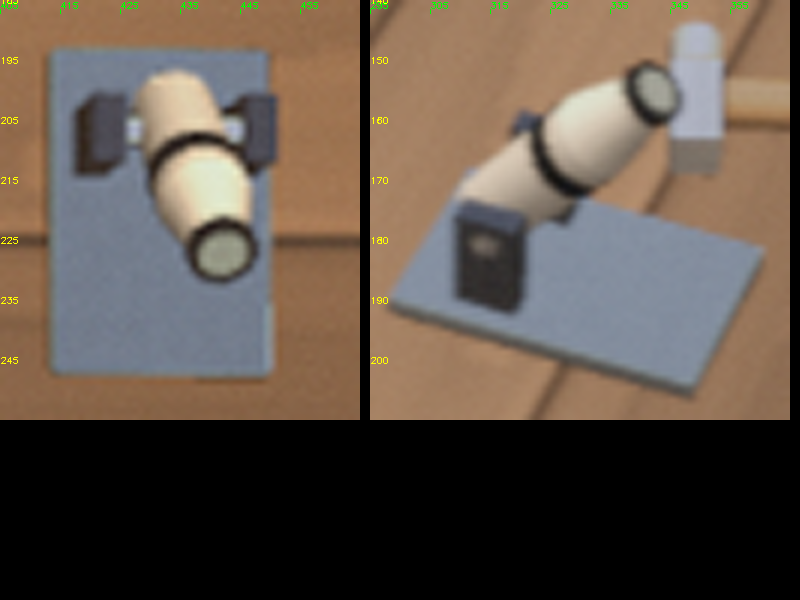

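View pics/zc.png

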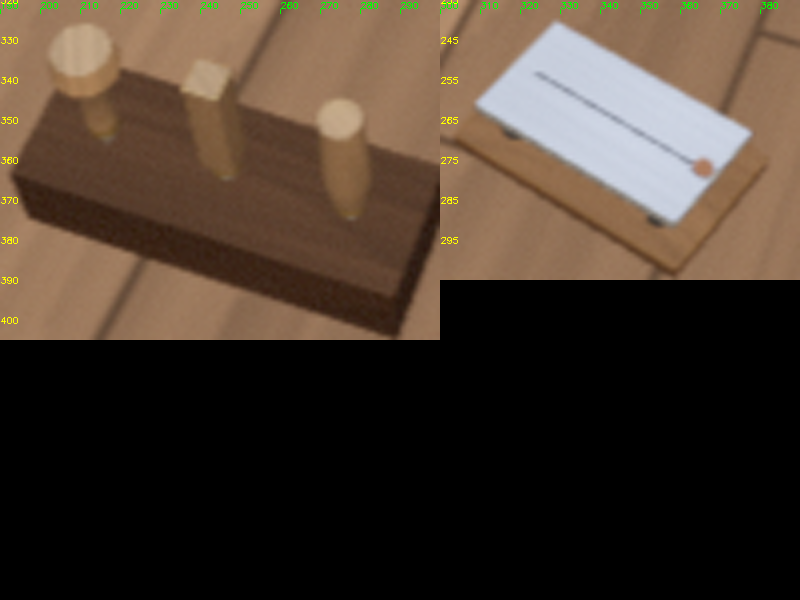

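Zoom readings:
- **Burnisher:** square top of the middle tool, at about (207.6,230.6) in the top view.
- **Panel:** rivet at about (326.6,291.8), seam ends at about (327.5,289.6) and (338.8,248.5).
- **Lens:** about (441.6,226.2) in the top view and (342.2,155.4) in the side view.

Next I'll fit these to world positions.

```bash
cat > h.py <<'E'
import numpy as np
from scipy.spatial.transform import Rotation as R
from scipy.optimize import least_squares
from rig import ctrl
C={n:ctrl.calibration(n) for n in("top","side")}
def rot(q): return R.from_quat(np.r_[q[1:],q[0]])
def proj(n,p):
    c=C[n];v=rot(c["attitude"]).inv().apply(np.atleast_2d(p)-c["position"])
    return np.c_[c["fx"]*v[:,0]/v[:,2]+c["cx"],c["fy"]*v[:,1]/v[:,2]+c["cy"]]
def ray(n,uv,z):
    c=C[n];uv=np.atleast_2d(uv)
    d=rot(c["attitude"]).apply(np.c_[(uv[:,0]-c["cx"])/c["fx"],(uv[:,1]-c["cy"])/c["fy"],np.ones(len(uv))])
    return c["position"]+d*((z-c["position"][2])/d[:,2])[:,None]
def tri(a,b):
    r=least_squares(lambda p:np.r_[(proj("top",p)-a)[0],(proj("side",p)-b)[0]],[450,0,100]);return r.x,r.fun
def px(p,ox,oy,x0,y0,f): p=np.atleast_2d(p);return (p-[ox,oy]+.5)/f-.5+[x0,y0]
E
cat > m.py <<'E'
from h import *
np.set_printoptions(precision=1,suppress=True)
b=px([[78,246]],0,0,195,190,6); bs=px([[207,81]],0,0,190,320,4)
print("burn top",ray("top",b,140),ray("side",bs,140),tri(b[0],bs[0]))
sq=px([[181,93],[197,60],[233,73],[218,101]],0,0,190,320,4);print("sq side",ray("side",sq,140))
sq=px([[55,224],[99,222],[101,268],[55,270]],0,0,195,190,6);print("sq top",ray("top",sq,140))
st=px([[48,48],[205,40],[220,492],[60,498]],0,0,195,190,6);print("stand",ray("top",st,50))
o=px([[84,50],[342,118]],0,0,190,320,4);print("others",ray("side",o,[133,144]));o=px([[77,91],[79,405]],0,0,195,190,6);print(ray("top",o,[133,144]))
pn=["c","c","c","c","rivet","start","end"]
P=ray("top",px([[436,30],[610,78],[530,383],[353,333],[442,343],[447,330],[515,83]],310,0,305,235,6),38)
S=ray("side",px([[557,21],[751,132],[673,223],[476,104],[703,168],[695,165],[535,73]],440,0,300,235,4),38)
for n,p,s in zip(pn,P,S):print(n,p,s)
for Q in(P,S):
    c=Q[:4].mean(0);d=Q[6]-Q[4];print("c",c,"ang",np.arctan2(d[1],d[0]),np.linalg.norm(d), "edge", [np.linalg.norm(Q[i]-Q[i-1]) for i in range(4)])
lt=px([[222,250]],0,0,405,185,6)[0];ls=px([[656,95]],370,0,295,140,6)[0]
L,f=tri(lt,ls);print("lens",L,f)
pv=px([[135,130],[235,127]],0,0,405,185,6);print("pins",ray("top",pv,50))
pl=px([[50,50],[268,48],[273,373],[52,377]],0,0,405,185,6);print("plate",ray("top",pl,12),ray("top",pl,12).mean(0))
pl=px([[764,250],[693,390],[392,303]],370,0,295,140,6);print(ray("side",pl,12))
E
python3 m.py
cat >> h.py <<'E'
np.set_printoptions(precision=3,suppress=True)
def go(p,xa,za):
    "tool-frame row to TCP p with tool z along za, tool x near xa"
    s=ctrl.sense();A=rot(s["ee_rot"]);z=np.array(za,float);z/=np.linalg.norm(z);x=np.array(xa,float);x-=x@z*z;x/=np.linalg.norm(x)
    B=R.from_matrix(np.c_[x,np.cross(z,x),z])
    print("row",A.inv().apply(np.array(p)-s["eef_pos"]).round(1),(A.inv()*B).as_rotvec().round(3),"t",s["time_s"],"pos",s["eef_pos"],"F",s["force"],"j",s["joints"])
E
python3 -c "
from h import *
go([567.5,295.8,200],[-np.cos(.052),-np.sin(.052),0],[0,0,-1])"
```

```text
row [-478.5  -99.7   49.5] [-0.001 -0.    -0.298] t 0.1 pos [127.678 509.033 249.516] F [ 0.575  0.229 -0.764] j [ 1.102  0.313  1.498 -0.     1.331 -0.223]
```

Units first: shifts go in units of 50 mm and turns go in units of 0.05 rad. So -360 mm is -7.2, -312 mm is -6.24, -0.298 rad is -5.96.

```bash
python3 steer.py '-0.6,-0.12,0,0,0,-1
-1.5,-0.3,0.1,0,0,-2
-2.4,-0.5,0.24,0,0,-3
-3.36,-0.7,0.36,0,0,-4
-4.32,-0.9,0.48,0,0,-5
-5.28,-1.1,0.6,0,0,-5.96
-6.24,-1.3,0.72,0,0,-5.96
-7.2,-1.5,0.8,0,0,-5.96' 1.0; python3 steer.py '-0.9,-0.18,0.06,0,0,0
-1.7,-0.36,0.12,0,0,0
-2.16,-0.46,0.16,0,0,0
-2.36,-0.5,0.18,0,0,0
-2.36,-0.5,0.18,0,0,0'
python3 -c "
from h import *
go([567.5,295.8,110],[-np.cos(.052),-np.sin(.052),0],[0,0,-1])"
```

```text
time_s: 0.9
eef_pos: [460.2, 347.5, 209.3]
ee_rot: [-0.001, -0.026, 1.0, -0.0]
force: [-0.2, 0.2, 0.3]
grip_width: 1.0
grip_force: 0.0
time_s: 1.4
eef_pos: [578.6, 329.4, 199.7]
ee_rot: [-0.001, -0.025, 1.0, -0.0]
force: [-0.7, -0.5, -0.3]
grip_width: 0.999
grip_force: 0.0
row [ 12.7 -32.9  89.7] [-0.001 -0.001 -0.001] t 1.4 pos [578.635 329.352 199.713] F [-0.736 -0.524 -0.284] j [ 0.342  0.668  1.083 -0.     1.392 -1.28 ]
```

Converted, -33 mm is -0.66, -16 mm is -0.32.

```bash
python3 steer.py '0.12,-0.32,0,0,0,0
0.26,-0.66,0,0,0,0
0.26,-0.66,0,0,0,0
0.26,-0.66,0.1,0,0,0
0.26,-0.66,0.1,0,0,0'
python3 - <<'E'
from h import *
import cv2
go([567.5,295.8,110],[-np.cos(.052),-np.sin(.052),0],[0,0,-1])
t=ctrl.capture("top")[:,:,::-1];s=ctrl.capture("side")[:,:,::-1]
f=lambda im,x,y:cv2.resize(im[y:y+110,x:x+80],None,fx=5,fy=5,interpolation=cv2.INTER_CUBIC)
cv2.imwrite("pics/g1.png",np.hstack([f(t,170,180),f(s,205,290)]))
E
```

```text
time_s: 1.9
eef_pos: [566.1, 297.1, 195.2]
ee_rot: [-0.001, -0.026, 1.0, -0.0]
force: [0.0, 0.1, -0.5]
grip_width: 1.001
grip_force: 0.0
row [-1.5 -1.3 85.2] [-0.    -0.001  0.001] t 1.9 pos [566.054 297.062 195.171] F [ 0.041  0.085 -0.51 ] j [ 0.3    0.609  1.194  0.     1.34  -1.323]
```

View pics/g1.png

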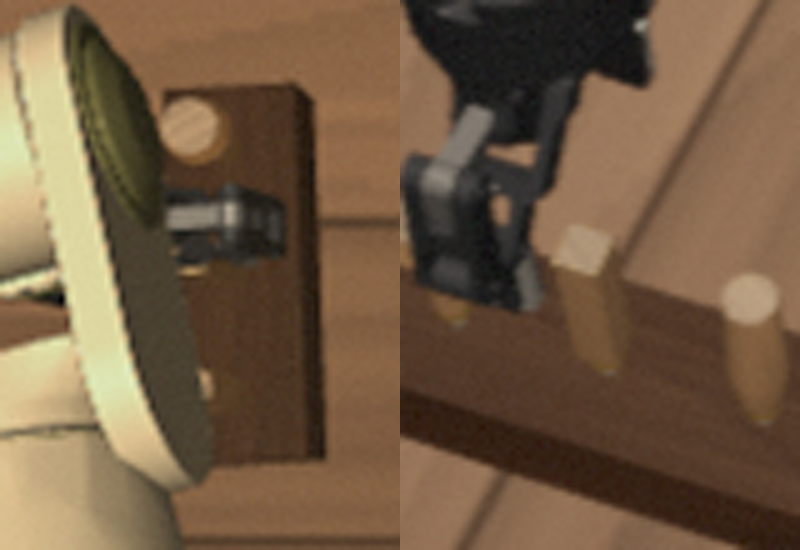

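The open fingers straddle the square handle: the near finger is left of the handle top (585,248) in the side crop. The way down is clear.

```bash
python3 steer.py '-0.03,-0.026,0.4,0,0,0
-0.03,-0.026,1,0,0,0
-0.03,-0.026,1.5,0,0,0
-0.03,-0.026,1.7,0,0,0
-0.03,-0.026,1.7,0,0,0'; python3 steer.py '0,0,0,0,0,0
0,0,0,0,0,0
0,0,0,0,0,0
0,0,0,0,0,0
0,0,0,0,0,0
0,0,0,0,0,0
0,0,0,0,0,0
0,0,0,0,0,0' 0.0 30
python3 -c "
from h import *
go([567.5,295.8,110],[-np.cos(.052),-np.sin(.052),0],[0,0,-1])"
```

```text
time_s: 2.5
eef_pos: [567.7, 295.4, 109.9]
ee_rot: [-0.001, -0.026, 1.0, -0.0]
force: [0.1, 0.3, 0.1]
grip_width: 1.0
grip_force: 0.0
time_s: 3.3
eef_pos: [568.3, 295.3, 111.3]
ee_rot: [0.0, -0.026, 1.0, 0.0]
force: [0.8, 0.2, 2.3]
grip_width: 0.202
grip_force: 33.8
row [0.8 0.5 1.3] [0.    0.001 0.   ] t 3.3 pos [568.311 295.302 111.314] F [0.804 0.204 2.331] j [ 0.297  0.69   1.284  0.     1.167 -1.326]
```

Converted, -80 mm is -1.6, -90 mm is -1.8.

```bash
python3 steer.py '0,0,0,0,0,0
0,0,0,0,0,0
0,0,0,0,0,0' 0.0 80
python3 steer.py '0,0,-0.2,0,0,0
0,0,-0.5,0,0,0
0,0,-0.9,0,0,0
0,0,-1.3,0,0,0
0,0,-1.6,0,0,0
0,0,-1.8,0,0,0
0,0,-1.8,0,0,0'
python3 - <<'E'
from h import *
import cv2
C0=np.array([477.9,-11.6,38]);u=np.array([np.cos(-.262),np.sin(-.262),0])
n=[-np.cos(.052),-np.sin(.052),0]
go(C0-54*u+[0,0,105+20],[-u[0],-u[1],0],[0,0,-1])
E
```

```text
time_s: 3.6
eef_pos: [568.3, 295.3, 111.3]
ee_rot: [0.0, -0.026, 1.0, 0.0]
force: [-0.0, 0.8, 4.1]
grip_width: 0.201
grip_force: 77.9
time_s: 4.3
eef_pos: [568.4, 295.3, 202.2]
ee_rot: [0.001, -0.026, 1.0, 0.0]
force: [-0.8, 0.2, -0.8]
grip_width: 0.2
grip_force: 77.9
row [ 157.8 -285.    38.9] [0.001 0.002 0.314] t 4.3 pos [568.428 295.259 202.241] F [-0.798  0.228 -0.812] j [ 0.297  0.605  1.182 -0.     1.353 -1.326]
```

Converted, 106 mm is 2.12, 60 mm is 1.2, 0.314 rad is 6.28.

```bash
python3 steer.py '0.3,-0.54,0,0,0,0.8
0.74,-1.32,0.04,0,0,2
1.2,-2.16,0.12,0,0,3.2
1.66,-3,0.2,0,0,4.4
2.12,-3.84,0.28,0,0,5.6
2.56,-4.64,0.4,0,0,6.28
2.96,-5.32,0.6,0,0,6.28
3.16,-5.7,0.76,0,0,6.28'
python3 steer.py '0,0,0,0,0,0
0,0,0,0,0,0
0,0,0,0,0,0'
python3 - <<'E'
from h import *
import cv2
C0=np.array([477.9,-11.6,38]);u=np.array([np.cos(-.262),np.sin(-.262),0])
go(C0-54*u+[0,0,106+20],[-u[0],-u[1],0],[0,0,-1])
t=ctrl.capture("top")[:,:,::-1];s=ctrl.capture("side")[:,:,::-1]
f=lambda im,x,y,w:cv2.resize(im[y:y+90,x:x+w],None,fx=6,fy=6,interpolation=cv2.INTER_CUBIC)
cv2.imwrite("pics/g2.png",np.hstack([f(t,300,230,60),f(s,305,225,73)]))
p=ctrl.sense()["eef_pos"];print(proj("side",[p-[0,0,106],p-[0,0,70],p+[0,0,25]]),proj("top",p-[0,0,106]))
E
```

```text
time_s: 5.1
eef_pos: [423.4, 0.7, 162.0]
ee_rot: [-0.001, 0.131, 0.991, -0.0]
force: [1.0, 0.1, 0.5]
grip_width: 0.199
grip_force: 78.1
time_s: 5.4
eef_pos: [425.5, 3.0, 163.0]
ee_rot: [0.0, 0.13, 0.992, 0.0]
force: [0.8, 0.3, -1.1]
grip_width: 0.199
grip_force: 78.2
row [-0.3 -0.5 -1. ] [0.    0.    0.001] t 5.4 pos [425.549   2.967 163.031] F [ 0.772  0.317 -1.107] j [-0.27   0.194  1.9    0.     1.048 -1.58 ]
[[362.416 269.893]
 [363.648 259.93 ]
 [367.225 231.028]] [[327.137 289.429]]
```

View pics/g2.png

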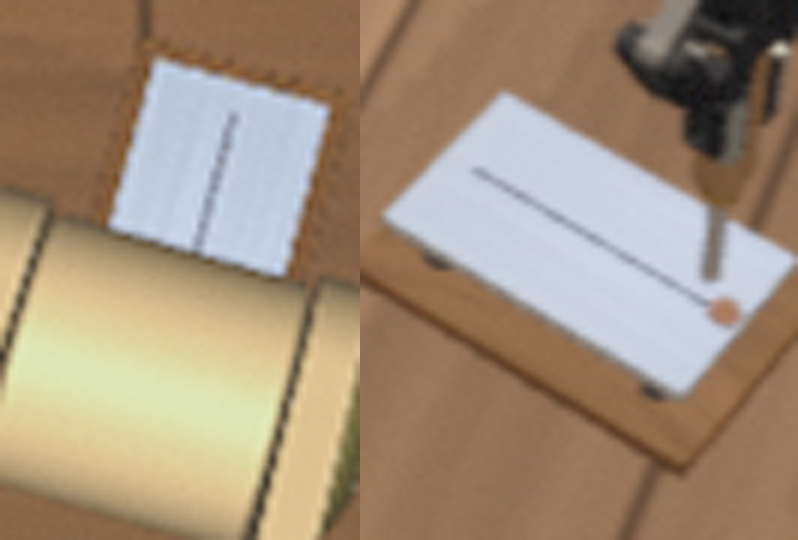

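Side crop: the tip is at (711,278), i.e. about (363.1,270.2) in the full image. The robot-based prediction is (362.4,269.9), so I'll use the difference to correct the side camera.

Run:
```python
from h import *
o=np.array([.7,.3])
a=px([[557,21],[751,132],[673,223],[476,104],[703,168],[695,165],[535,73]],440,0,300,235,4)
b=px([[505,92],[798,260],[680,397],[384,215],[725,311],[712,304],[474,170]],360,0,305,225,6)
for q in(a,b):
    S=ray("side",q-o,38);print(S[:,:2].tolist(),S[:4].mean(0),np.arctan2(*(S[6]-S[4])[1::-1]))
    print(ray("side",q,38)[:4].mean(0))
p=px([[155,58],[329,104],[235,113]],0,0,300,230,6);print(ray("top",p,38))
```

```text
[[534.5215602041152, -67.85865692084758], [400.43979710988367, -30.631954978850217], [421.98046343586304, 46.516797223621325], [555.5326015873748, 9.503342852057472], [418.2247874136109, 4.2462923760188005], [423.11312155398025, 3.9269560982231724], [532.1143691523816, -25.052790529943422]] [478.119 -10.618  38.   ] -0.2517986034851489
[476.312 -10.393  38.   ]
[[534.7546627814431, -67.62102933976507], [399.74266648865796, -29.998883065920495], [421.5723857490899, 47.43912976747822], [555.8589341047705, 8.967830489676203], [418.31870049214064, 3.651482094192943], [423.9301710935562, 2.3511146312027904], [531.611351175117, -25.118146240086844]] [477.982 -10.303  38.   ] -0.2486842149049826
[476.176 -10.079  38.   ]
[[557.908   8.381  38.   ]
 [537.67  -68.703  38.   ]
 [533.568 -27.117  38.   ]]
```

```bash
python3 steer.py '0.034,0.006,0.1,0,0,0
0.034,0.006,0.22,0,0,0
0.034,0.006,0.3,0,0,0
0.034,0.006,0.34,0,0,0
0.034,0.006,0.37,0,0,0
0.034,0.006,0.4,0,0,0
0.034,0.006,0.42,0,0,0
0.034,0.006,0.42,0,0,0'; python3 steer.py '0,0,0,0,0,0
0,0,0,0,0,0'
```

```text
time_s: 6.3
eef_pos: [423.7, 3.1, 142.0]
ee_rot: [-0.0, 0.131, 0.991, 0.0]
force: [-1.0, 0.9, 1.2]
grip_width: 0.2
grip_force: 78.2
time_s: 6.5
eef_pos: [423.7, 3.1, 142.1]
ee_rot: [0.0, 0.131, 0.991, 0.0]
force: [-0.7, 0.1, 1.9]
grip_width: 0.2
grip_force: 78.2
```

```bash
python3 steer.py '0,0.01,0.02,0,0,0
0,0.01,0.04,0,0,0
0,0.01,0.04,0,0,0'|grep -E "pos|force:"; for i in 1 2 3; do python3 steer.py '0,0,0,0,0,0'|grep -E "pos|force:"; done
python3 - <<'E'
from h import *
import cv2
f=[]
for i in range(4):
    s=ctrl.capture("side")[:,:,::-1];f.append(ctrl.sense()["force"])
print(np.mean(f,0))
cv2.imwrite("pics/g3.png",cv2.resize(s[225:310,290:385],None,fx=7,fy=7,interpolation=cv2.INTER_CUBIC))
E
```

```text
eef_pos: [423.9, 3.5, 140.0]
force: [-0.6, -0.7, 1.7]
grip_force: 78.5
eef_pos: [423.9, 3.5, 140.1]
force: [-1.2, -0.7, 1.9]
grip_force: 78.5
eef_pos: [423.9, 3.5, 140.1]
force: [-0.3, -0.4, 2.4]
grip_force: 78.5
eef_pos: [423.9, 3.5, 140.1]
force: [-0.9, -0.5, 1.6]
grip_force: 78.5
[-0.454 -1.146  1.981]
```

View pics/g3.png

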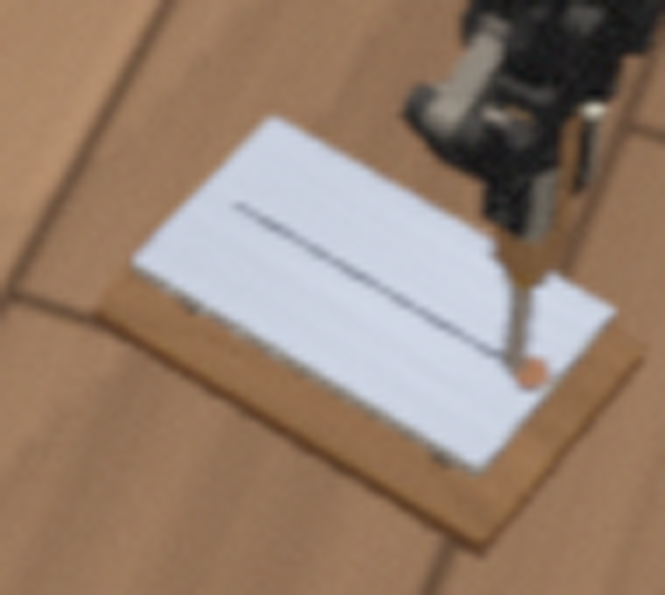

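The tip sits on the seam line just inside the rivet: tip about (515,367), rivet (532,372). The panel has given about 4 mm, so I'll start the stroke.

```bash
for k in 1; do python3 steer.py '-0.04,0,0,0,0,0
-0.1,0,0,0,0,0
-0.16,0,0,0,0,0
-0.22,0,0,0,0,0
-0.28,0,0,0,0,0
-0.34,-0.002,0,0,0,0
-0.4,-0.002,0,0,0,0
-0.46,-0.002,0,0,0,0'|grep -E "pos|force:";done; python3 steer.py '-0.06,0,0,0,0,0
-0.12,0,0,0,0,0
-0.18,0,0,0,0,0
-0.24,0,0,0,0,0
-0.3,0,0,0,0,0
-0.36,-0.002,0,0,0,0
-0.42,-0.002,0,0,0,0
-0.48,-0.002,0,0,0,0' | grep -E "pos|force:"
```

```text
eef_pos: [446.2, -2.6, 140.0]
force: [-2.6, -0.4, 1.7]
grip_force: 78.6
eef_pos: [469.4, -8.9, 140.0]
force: [-1.4, 0.7, 1.3]
grip_force: 78.6
```

```bash
python3 steer.py '-0.06,0,0,0,0,0
-0.12,0,0,0,0,0
-0.18,0,0,0,0,0
-0.24,0,0,0,0,0
-0.3,0,0,0,0,0
-0.36,-0.002,0,0,0,0
-0.42,-0.002,0,0,0,0
-0.48,-0.002,0,0,0,0' | grep -E "pos|force:"; python3 steer.py '-0.06,0,0,0,0,0
-0.12,0,0,0,0,0
-0.18,0,0,0,0,0
-0.24,0,0,0,0,0
-0.3,0,0,0,0,0
-0.36,-0.002,0,0,0,0
-0.42,-0.002,0,0,0,0
-0.48,-0.002,0,0,0,0' | grep -E "pos|force:"; python3 steer.py '-0.06,0,0,0,0,0
-0.12,0,0,0,0,0
-0.18,0,0,0,0,0
-0.24,0,0,0,0,0
-0.3,0,0,0,0,0
-0.34,-0.002,0,0,0,0
-0.34,-0.002,0,0,0,0' | grep -E "pos|force:"
python3 - <<'E'
from h import *
import cv2
s=ctrl.capture("side")[:,:,::-1]
cv2.imwrite("pics/g4.png",cv2.resize(s[225:310,290:385],None,fx=7,fy=7,interpolation=cv2.INTER_CUBIC))
E
```

```text
eef_pos: [492.5, -15.1, 140.0]
force: [-2.3, -0.2, 2.4]
grip_force: 78.6
eef_pos: [515.7, -21.5, 140.0]
force: [-1.7, 1.1, 1.8]
grip_force: 78.6
eef_pos: [532.4, -26.1, 140.1]
force: [-0.4, 0.2, 1.6]
grip_force: 78.5
```

View pics/g4.png

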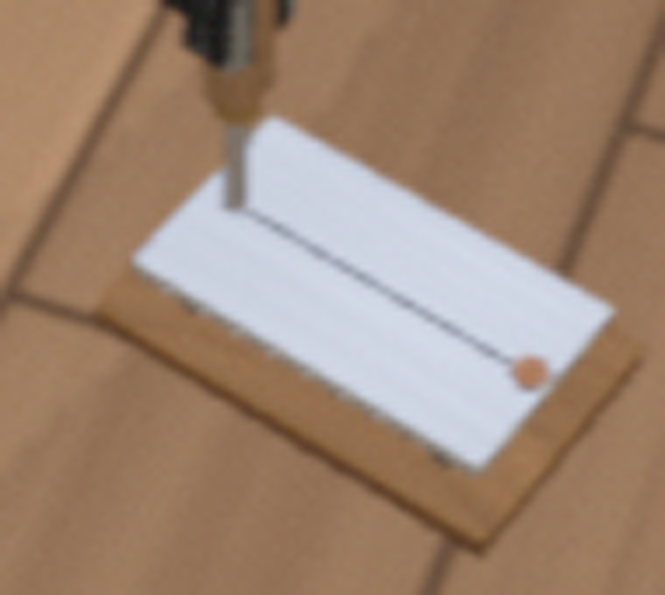

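The tip is at about (235,204), just past the seam's plain end at (238,206), and the panel is still lightly pressed. I'll lift off and fit the scope pose with the camera corrections.

```bash
python3 steer.py '-0.03,0,0,0,0,0
-0.03,0,-0.04,0,0,0
-0.03,0,-0.16,0,0,0
-0.03,0,-0.4,0,0,0
-0.03,0,-0.9,0,0,0
-0.03,0,-1.5,0,0,0
-0.03,0,-2,0,0,0
-0.03,0,-2.2,0,0,0'
cat > sc.py <<'E'
from h import *
b=px([[78,246]],0,0,195,190,6)[0]; bs=px([[207,81]],0,0,190,320,4)[0]
T=np.array([568.2,295.3,140.]);P=np.array([478.,-10.8,38])
ot=b-proj("top",T)[0]; os=bs-proj("side",T)[0]; print("burn offs",ot,os)
pt=px([[436,30],[610,78],[530,383],[353,333]],310,0,305,235,6).mean(0)-proj("top",P)[0];print("panel top off",pt)
ot=(ot+pt)/2;os=(os+[.7,.3])/2
lt=px([[222,250]],0,0,405,185,6)[0]-ot;ls=px([[656,95]],370,0,295,140,6)[0]-os
pm=px([[185,128.5]],0,0,405,185,6)[0]-ot
print("plate c",ray("top",px([[50,50],[268,48],[273,373],[52,377]],0,0,405,185,6)-ot,12).mean(0),ray("side",px([[764,250],[392,303]],370,0,295,140,6)-os,12).mean(0))
print("lens tri",tri(lt,ls),"pivot",ray("top",pm,50))
def m(q): pv=np.array([q[0],q[1],50]);a=np.array([np.sin(q[2])*np.cos(q[3]),np.sin(q[2])*np.sin(q[3]),np.cos(q[2])]);return pv,a
r=least_squares(lambda q:np.r_[(proj("top",sum(m(q)*np.array([[1],[100]])))-lt)[0],(proj("side",sum(m(q)*np.array([[1],[100]])))-ls)[0],(proj("top",m(q)[0])-pm)[0],(q[3]-np.pi)/.03],[646,-282,.6,np.pi])
pv,a=m(r.x);print("fit",r.x,r.fun);L=pv+100*a;print("lens",L,"focus",L+60*a,"axis",a)
E
python3 sc.py
```

```text
time_s: 12.05
eef_pos: [533.9, -26.4, 253.1]
ee_rot: [0.002, 0.13, 0.991, -0.0]
force: [-0.9, -0.3, 0.0]
grip_width: 0.199
grip_force: 78.4
burn offs [ 0.347 -0.493] [0.731 1.678]
panel top off [ 0.745 -0.442]
plate c [ 612.842 -277.907   12.   ] [ 611.756 -277.31    12.   ]
lens tri (array([ 581.019, -278.414,  127.056]), array([ 0.085,  0.307, -0.33 , -0.038])) pivot [[ 644.619 -280.994   50.   ]]
fit [ 644.98  -279.841    0.695    3.132] [ 0.392  0.345 -0.203 -0.145 -0.439 -0.136 -0.32 ]
lens [ 580.954 -279.226  126.813] focus [ 542.539 -278.857  172.901] axis [-0.64   0.006  0.768]
```

```bash
cat > t.py <<'E'
from h import *
a=np.array([-.640,.004,.768]);F=np.array([542.5,-278.9,172.9])
go(F+106.3*a,[-1,0,-.8],-a)
s=ctrl.sense();print("tip err",s["eef_pos"]+106.3*rot(s["ee_rot"]).apply([0,0,1])-F)
E
python3 t.py
```

```text
row [  -7.8 -258.9   -1.4] [-0.088 -0.687 -0.249] t 12.05 pos [533.903 -26.406 253.121] F [-0.852 -0.321  0.021] j [-0.269  0.329  1.467 -0.     1.341 -1.578]
tip err [ -8.126 252.361 -26.078]
```

Converted, -1 mm is -0.02, -259 mm is -5.18, -0.687 rad is -13.74.

```bash
python3 steer.py '0,-0.3,0,-0.16,-1.2,-0.44
-0.02,-0.9,0,-0.4,-3,-1.1
-0.04,-1.7,-0.02,-0.66,-5.2,-1.9
-0.08,-2.5,-0.02,-0.92,-7.2,-2.6
-0.1,-3.3,-0.02,-1.2,-9.4,-3.4
-0.12,-4.1,-0.02,-1.46,-11.4,-4.1
-0.14,-4.8,-0.02,-1.66,-13,-4.7
-0.156,-5.18,-0.028,-1.76,-13.74,-4.98'|head -4; python3 steer.py '0,0,0,0,0,0
0,0,0,0,0,0
0,0,0,0,0,0'|head -4; python3 t.py
```

```text
time_s: 12.85
eef_pos: [482.5, -274.4, 261.2]
ee_rot: [0.329, 0.013, 0.944, -0.0]
force: [1.2, 0.2, 0.1]
time_s: 13.15
eef_pos: [484.4, -271.9, 262.4]
ee_rot: [0.328, 0.008, 0.945, -0.002]
force: [0.1, -0.1, -0.9]
row [12.5 -6.8  0. ] [-0.004 -0.027 -0.014] t 13.15 pos [ 484.384 -271.881  262.35 ] F [ 0.077 -0.129 -0.886] j [-0.946  0.146  1.816  0.705  0.876 -2.88 ]
tip err [7.734 6.145 6.008]
```

```bash
sed -i 's/\[-1,0,-.8\]/rot([np.cos(.25),*(-a*np.sin(.25))]).apply([-.768,0,-.64])/' t.py; python3 t.py
```

```text
row [12.5 -6.8  0. ] [-0.011 -0.025  0.486] t 13.15 pos [ 484.384 -271.881  262.35 ] F [ 0.077 -0.129 -0.886] j [-0.946  0.146  1.816  0.705  0.876 -2.88 ]
tip err [7.734 6.145 6.008]
```

Converted, 12.5 mm is 0.25, 8 mm is 0.16, 0.486 rad is 9.72.

```bash
python3 steer.py '0.04,-0.02,0,-0.04,-0.08,2
0.1,-0.06,0,-0.08,-0.2,4.4
0.16,-0.1,0,-0.16,-0.36,6.8
0.25,-0.136,0,-0.22,-0.5,9.72
0.25,-0.136,0,-0.22,-0.5,9.72
0.25,-0.136,0,-0.22,-0.5,9.72'|head -4; python3 t.py
```

```text
time_s: 13.75
eef_pos: [474.7, -278.8, 255.0]
ee_rot: [0.331, 0.232, 0.911, 0.082]
force: [-0.6, 0.4, -0.5]
row [0.6 0.1 0.2] [-0.     0.001  0.003] t 13.75 pos [ 474.661 -278.84   255.014] F [-0.58   0.378 -0.536] j [-0.987  0.145  1.849  0.766  0.875 -2.485]
tip err [ 0.272 -0.432  0.503]
```

Now a camera check of the tip against the lens.

Run:
```python
from h import *
import cv2
t=ctrl.capture("top")[:,:,::-1];s=ctrl.capture("side")[:,:,::-1]
f=lambda im,x,y,w:cv2.resize(im[y:y+90,x:x+w],None,fx=6,fy=6,interpolation=cv2.INTER_CUBIC)
cv2.imwrite("pics/g5.png",np.hstack([f(t,400,190,58),f(s,305,110,75)]))
S=ctrl.sense();z=rot(S["ee_rot"]).apply([0,0,1]);tip=S["eef_pos"]+106.3*z
for n in("top","side"):print(n,proj(n,[tip,tip-50*z]))
```

```text
top [[446.541 240.87 ]
 [450.844 253.518]]
side [[356.622 143.125]
 [370.243 133.557]]
```

View pics/g5.png

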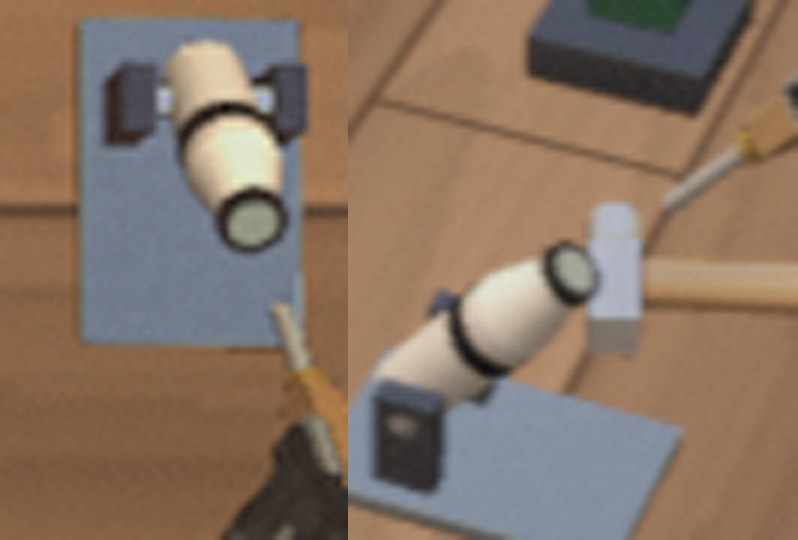

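Top crop: the tip is at (279,304), lens at (253,219). Side crop: tip (664,207), lens (572,273). The tip lies out along the tube axis. I'll refit using the tip itself as the camera reference.

```bash
cat >> sc.py <<'E'
print("--- refit")
S=ctrl.sense();z=rot(S["ee_rot"]).apply([0,0,1]);tip=S["eef_pos"]+106.3*z
ot2=px([[279,305]],0,0,400,190,6)[0]-proj("top",tip)[0]; os2=px([[665,206]],348,0,305,110,6)[0]-proj("side",tip)[0];print(ot2,os2)
for w in(1,.5):
    A=w*ot2+(1-w)*ot;B=w*os2+(1-w)*os
    lt=px([[252.7,219.5]],0,0,400,190,6)[0]-A;ls=px([[572,273]],348,0,305,110,6)[0]-B;pm=px([[213,101]],0,0,400,190,6)[0]-A
    r=least_squares(lambda q:np.r_[(proj("top",sum(m(q)*np.array([[1],[100]])))-lt)[0],(proj("side",sum(m(q)*np.array([[1],[100]])))-ls)[0],(proj("top",m(q)[0])-pm)[0],(q[3]-np.pi)/.03],[646,-282,.6,np.pi])
    pv,a=m(r.x);L=pv+100*a;print("tri",tri(lt,ls));print("fit",r.x,r.fun,"lens",L,"focus",L+60*a,"tip",tip)
E
python3 sc.py | sed -n '/refit/,$p'
```

```text
--- refit
[-0.458 -0.453] [0.794 0.792]
tri (array([ 582.296, -281.57 ,  124.604]), array([ 0.002,  0.008, -0.008, -0.001]))
fit [ 644.599 -281.517    0.685    3.131] [-0.004  0.255  0.291 -0.619 -0.473 -0.394 -0.343] lens [ 581.351 -280.866  127.455] focus [ 543.402 -280.475  173.928] tip [ 542.814 -279.652  173.563]
tri (array([ 581.901, -279.98 ,  126.279]), array([ 0.022,  0.08 , -0.086, -0.01 ]))
fit [ 644.211 -280.383    0.68     3.133] [ 0.114  0.226  0.118 -0.386 -0.398 -0.257 -0.286] lens [ 581.362 -279.843  127.78 ] focus [ 543.653 -279.52   174.449] tip [ 542.814 -279.652  173.563]
```

```bash
sed -i 's/a=np.array.*/a=np.array([-.634,.005,.773]);F=np.array([543.4,-280.1,173.7])/' t.py; python3 t.py
```

```text
row [-1.5  0.3  0.3] [0.004 0.008 0.002] t 13.85 pos [ 474.677 -279.118  255.152] F [-0.234 -0.012 -0.025] j [-0.987  0.145  1.849  0.766  0.875 -2.484]
tip err [-0.586  0.448 -0.137]
```

```bash
python3 steer.py '-0.014,0.002,0.002,0.04,0.08,0
-0.03,0.006,0.006,0.08,0.16,0
-0.03,0.006,0.006,0.08,0.16,0
-0.03,0.006,0.006,0.08,0.16,0
-0.03,0.006,0.006,0.08,0.16,0
-0.03,0.006,0.006,0.08,0.16,0
-0.03,0.006,0.006,0.08,0.16,0
-0.03,0.006,0.006,0.08,0.16,0'; python3 steer.py '0,0,0,0,0,0
0,0,0,0,0,0
0,0,0,0,0,0
0,0,0,0,0,0
0,0,0,0,0,0'|head -2; python3 t.py; python3 -c "
from rig import ctrl
print(ctrl.finish_job())"
```

```text
time_s: 14.65
eef_pos: [475.7, -280.1, 255.7]
ee_rot: [0.327, 0.235, 0.912, 0.081]
force: [1.1, 0.4, 0.0]
grip_width: 0.198
grip_force: 78.3
time_s: 15.15
eef_pos: [475.7, -280.0, 255.7]
row [-0.1  0.6  0.1] [-0.     0.    -0.002] t 15.15 pos [ 475.692 -280.048  255.72 ] F [ 0.784  0.11  -1.148] j [-0.983  0.149  1.839  0.751  0.878 -2.464]
tip err [-0.288 -0.488 -0.163]
the job is handed in; nothing more can be done
None
```

I handed the job in at 15.2 s: the burnisher was stroked along the whole seam from the rivet end at about 3 cm/s with the panel giving about 4 mm, and its tip is now held still about 60 mm out from the lens on the optical axis, within my estimate of 1–2 mm.

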